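Seat the drilled press plate on the tile press

TASK

Lower the drilled wooden press plate, hub up, over the steel rod of the tile press, keeping it square so that it does not bind, and push the rubber ring down ahead of it until the plate bears on the three cream kiln posts. Press it home there with about a kilogram's push, gently, as the posts crack and the rod bends at two and a half kilograms, then let go so that the plate stays level on the posts. Leave the bottle, the saucers and the spare kiln post where they stand.

Things in the scene. Friction and masses are not known exactly. Their poses are not given: they have to be found in the camera images.
- platen_mid (a point): Centre of the loose wooden press plate: plate 110 x 110 x 12 mm, with a darker square hub 40 x 40 mm, 60 mm tall, on its middle; 0.35 to 0.55 kg. A round 18 mm hole runs right through both. It starts hub up on the table; the point is on the hole's axis, 36 mm above the underside and 36 mm below the hub's top. z up along the hole, x and y square to the sides. Grip the hub's upper part.
- rod_top (a point): Top end of the fixed upright steel rod: 16 mm in diameter, last 6 mm tapered to 11 mm, top 138 mm above the table (with the plate home up to 22 mm of it shows above the hub). On it sits a black rubber drag ring, 36 mm wide, 14 mm tall, its top at first 70 to 90 mm above the table (not measured); it stays where left and slides down under a push of about 6 N.
- stand: The fixed base board of the tile press, 150 (x) x 170 (y) x 20 mm; origin in the middle of its underside, z up; the rod stands in its middle. Round the rod, 42 mm from its axis, are three equal cream kiln posts, 24 mm wide, on which the plate comes to rest: rigid, set to a height that is not measured, tops 44 to 56 mm above the table, always above where the ring ends.
- bottle_mid (a point): Bystander: middle of the celadon bottle, 84 mm in diameter, 205 mm tall; the point is 100 mm above its foot.
- saucers_mid (a point): Bystander: middle of the two stacked terracotta saucers, 124 mm in diameter, 34 mm tall together.
- kiln_post_mid (a point): Bystander: middle of the spare cream kiln post, 40 mm in diameter, 75 mm tall.
Things that resemble listed ones, but are neither listed nor needed, are in the scene too. Of the things shaped like the part that bears platen_mid, the wooden one is meant.

How it is judged (in metres and radians):
On the way, in this order (a step that is already met when the one before it is completed fails the run):
1. the plate is threaded on the rod, at least 15 mm down it and square (horizontal distance between platen_mid and rod_top below 0.004 m and z of platen_mid in the frame of rod_top below 0.021 m and angle between platen_mid's own z axis and vertical below 0.06 rad), for 0.1 s.
2. the plate is pressed home on the kiln posts with more than 6 N (horizontal distance between platen_mid and rod_top below 0.004 m and contact force between platen and stand above 6 N and angle between platen_mid's own z axis and vertical below 0.04 rad), for 0.2 s.
At the end, for the whole second after the job is handed in: The plate is on the rod (hole axis within 4 mm of the rod's top), level within 0.03 rad, resting with its weight (more than 1.5 N) on the kiln posts, let go and at rest (horizontal distance between platen_mid and rod_top below 0.004 m and angle between platen_mid's own z axis and vertical below 0.03 rad and z of platen_mid in the frame of stand below 0.0945 m and height (world z) of platen_mid above 0.077 m and contact force between platen and stand above 1.5 N and linear speed of platen below 0.01 m/s); the robot touches nothing.
It fails at once if the kiln posts or base are pressed with more than 25 N (contact force between platen and stand above 25 N).
It fails at once if the plate rams, binds on or wrenches the rod with more than 25 N (contact force between platen and rod above 25 N).
It fails at once if the plate is tipped by more than 0.35 rad (angle between platen_mid's own z axis and vertical above 0.35 rad).
It fails at once if the bottle, saucers or spare kiln post is disturbed (moved by more than 20 mm) (distance of any of bottle_mid, saucers_mid, kiln_post_mid from where it was at the start of the episode above 0.02 m).
It also fails if it takes over 67 s, if anything falls off the work surface, if the arm or the gripper's body presses on something with over 40 N, if the wrist force passes 120 N, or if a joint passes its speed limit or range.

ROBOT

A 6-joint arm with a two-finger parallel gripper is mounted at the origin on the work surface. World frame = base frame: x ahead of the robot, y to its left, z up, the work surface at z = 0. Lengths are in mm, angles in degrees, forces in N, time in s.
With the tool pointing down it reaches from about 300 to 875 mm from the base axis. Payload 6.4 kg.
Tool frame: the origin (TCP) lies on the centre line of the jaws, within the pads' length; the fingertips stand tcp_to_tips ahead of it and the grasp point (between the pads) lies 6 mm ahead of it (tcp_to_tips is the distance from the TCP to the fingertips, in mm); x points along the fingers, y is the direction in which the jaws open and shut, and the axes are right-handed (so a half turn about x gives the same grasp; the last joint's range is limited). The gripper opens to 85 mm and grips with 20 to 120 N. Pads are 22 mm wide; open, the fingers measure 114 mm over their backs; the gripper's body (76 mm by 85 mm) begins 54 mm behind the grasp point. The pads swing forward as they close: fully open they stand 13 mm farther back than shut.
Start: joints at [-80.403, 10.359, 92.074, -0, 77.567, -11.82], TCP at [209.981, -535.303, 256.288] pointing down, gripper open.
Joint ranges: [-171.53, 171.53], [-51.25, 118.39], [17.06, 147.69], [-65.23, 245.23], [0, 150.52], [-178.68, 178.68]. Speed limits (degrees/s): [147.25, 147.25, 172.46, 180, 180, 180].

INTERFACE

Orientations are given as [roll, pitch, yaw] about the fixed x, y, z axes, in that order (R = Rz(yaw) Ry(pitch) Rx(roll)).
In Python, from plant import get_state, snapshot, camera_params, job_done, recognise, masks_of, landmark_of, tcp_to_tips gives the robot as it stands.
- The arm moves only by the tool carry_out, never from a script. Its argument "plan" is one flat list of numbers, 4 for each row, row after row: the shift along the tool's x, y, z in m, then the turn about the tool's x in degrees. In form: [x, y, z, spin, x, y, z, spin, ...]. A call has 1 to 10 rows; each row is the pose to reach, as a shift and turn from the pose measured when the call began, along the tool's axes at that moment; what a row does not reach only later rows make up. A row lasts 1/12 s, in which the tool goes at most 41.7 mm and 7.16 degrees, less where a joint would pass 70% of its speed; a pose out of reach is approached as far as the arm can. A call with a gripper value outside its range is refused whole. "hand" is the finger opening in m, from 0 to 0.0854, set as the call begins (left out, the last holds). The fingers move at their own pace and stop on an object; the grip force is fixed at half the most. Time passes only in rows, so rows that repeat a pose let the fingers close. It gives the time, the measured TCP pose, the force and the opening at its end, in the units of the state.
- get_state(): the state, without advancing time (a new reading comes with each control period).
- snapshot(name): name is "side" or "top" or "wrist"; returns (picture, depth): 420x560x3 uint8, red, green, blue; 420x560 float32, mm along the optical axis (not along the pixel's ray), 0 where there is no reading.
- camera_params(name): a dict with "fovy" (degrees; the focal length in pixels is half the picture's height over the tangent of half this angle, whatever the lens; pixels are square), "cx", "cy" (the principal point, pixels), "camera_from_world" (4x4, takes a point from world to camera coordinates); the wrist camera has in their place "hand_eye" (4x4, takes a point from camera to tool coordinates, whose origin is the TCP and whose axes are the tool frame's). Camera axes: x right, y up, looking along -z (the intrinsics and any distortion apply to the point x, -y, -z); pixel columns grow to the right and rows downward; lengths in mm; the calibration is good to about 2 mm. A picture is of the moment at which its call begins: read the wrist's pose just before it. camera_params takes no time and is no camera call.
- job_done(): hands the job in, once; it reports no verdict.
Trained networks look in the newest picture that a camera, given by its name, has taken for a name from the list of things; names that differ only in an ending like _2 or _b are one class to them, and where a whole thing is asked for, a point or a joint stands for the part that bears it (a point fixed in the world has none). Each returns a list of dicts, best first, with "confidence" (0 to 1); they miss things now and then, are a little off and sometimes report something else, mostly with a low value. They report only what shows in the picture. A call takes as long as a camera call. They do not tell look-alikes from the thing itself.
- recognise(camera, thing): "centre" ([x, y, z] in mm, in world coordinates, good to about 4 mm: the middle of the surface that is visible of it).
- masks_of(camera, thing): "pixels" (420x560 bool, what is visible of it).
- landmark_of(camera, thing): "centre" ([x, y, z] in mm, in world coordinates, good to about 4 mm: a listed point, or the origin of a listed thing).
The state is a dict: "time": time; "joints": joint angles; "joint_vel": joint speeds; "tau": joint torques, N m; "tcp_pos": TCP position; "orientation": TCP orientation; "force": force on the tool from outside, world axes, zero at the start; "moment": the same for the moment, N m; "gripper_width": finger opening in mm.
Only numpy, scipy, OpenCV 4.12 (cv2) and the standard library are available. Lean on these libraries where they do the work, as an engineer would, in place of code of your own. Each camera call takes 0.05 s, during which the arm holds its last target.

## Working session

There is one attempt and no reset: what is moved stays moved. The work goes in short steps, Python scripts to look and compute and a tool call to move; the robot and the scene stay as the last step left them, time stands still between calls to the robot, and variables do not carry over. Pictures are saved under pics/ and viewed, and the job is handed in when it is done.

Besides the shell and the picture viewer there is one more tool, called after "Request:" by a JSON object that holds its "op" and its "data". carry_out: Moves the arm, as the interface text tells. Its arguments: {"type":"object","properties":{"plan":{"type":"array","items":{"type":"number"}},"hand":{"type":"number"}},"required":["plan"]}

```bash
ls; mkdir -p pics; cat > h.py <<'E'
import numpy as np, cv2
from plant import *
def save(n,p): cv2.imwrite('pics/'+n+'.png',cv2.cvtColor(p,cv2.COLOR_RGB2BGR))
E
python3 - <<'E'
from h import *
print(get_state(), tcp_to_tips)
for c in ['side','top','wrist']:
    p,d=snapshot(c); save(c+'0',p); np.save(c+'0_d.npy',d); np.save(c+'0_p.npy',p)
    print(c,{k:(np.round(v,3).tolist() if not np.isscalar(v) else v) for k,v in camera_params(c).items()})
    for t in ['platen_mid','rod_top','stand','bottle_mid','saucers_mid','kiln_post_mid']:
        print(t,[(np.round(r['centre'],1).tolist(),round(r['confidence'],2)) for r in landmark_of(c,t)])
print(get_state()['time'])
E
```

```text
pics
{'time': 0.0, 'joints': array([-8.04046929e+01,  1.04015294e+01,  9.21325464e+01, -6.44707025e-04,
        7.75665673e+01, -1.18214669e+01]), 'joint_vel': array([-0.06313328, -0.11912785,  0.04273293, -0.00752898, -0.00885393,
       -0.04626507]), 'tau': array([ 2.03795239e-04, -4.44873512e+01, -3.51340055e+01, -2.38809016e-04,
        9.15571785e-03, -1.15670170e-05]), 'tcp_pos': array([ 209.87432748, -534.77969656,  255.38017257]), 'orientation': array([-101.46318927,   89.89935492,   99.95372408]), 'force': array([0.04875299, 0.43308793, 0.64203454]), 'moment': array([ 0.01527176, -0.05815615, -0.05412069]), 'gripper_width': 85.74456101538243} 25.0
side {'fovy': 54.5758407513255, 'cx': 275.5890452143783, 'cy': 210.4284089512091, 'camera_from_world': [[-0.813, -0.582, -0.002, 403.877], [0.417, -0.585, 0.696, -283.178], [-0.406, 0.565, 0.718, -899.877], [0.0, 0.0, 0.0, 1.0]]}
platen_mid [([346.3, 171.3, 35.5], 0.94), ([548.0, 152.2, 31.8], 0.91), ([277.1, 352.4, 36.7], 0.81), ([731.6, 172.1, 38.2], 0.66)]
rod_top [([494.6, -94.7, 140.5], 0.51)]
stand [([498.9, -96.6, -4.3], 0.
[... 327 characters left out ...]
], [-0.151, -0.001, 0.988, -1543.644], [0.0, 0.0, 0.0, 1.0]]}
platen_mid [([734.4, 171.5, 37.2], 0.89), ([269.6, 349.6, 39.1], 0.89), ([340.1, 180.1, 33.7], 0.83), ([546.2, 151.2, 36.6], 0.8)]
rod_top [([498.0, -97.4, 140.1], 0.65)]
stand [([494.1, -92.3, -3.6], 0.88)]
bottle_mid [([451.2, 366.9, 99.7], 0.92)]
saucers_mid [([597.0, -350.4, 16.7], 0.95)]
kiln_post_mid [([694.0, 15.8, 34.9], 0.55)]
wrist {'fovy': 62.81578032821742, 'cx': 280.9016636411022, 'cy': 208.8556493285295, 'hand_eye': [[-0.001, 0.263, -0.965, -118.436], [1.0, 0.001, -0.001, 0.597], [0.0, -0.965, -0.263, -67.568], [0.0, 0.0, 0.0, 1.0]]}
platen_mid []
rod_top []
stand []
bottle_mid []
saucers_mid []
kiln_post_mid []
1.05
```

View pics/side0.png

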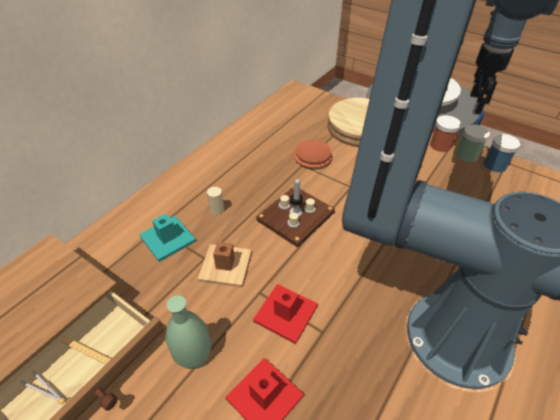

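View pics/top0.png

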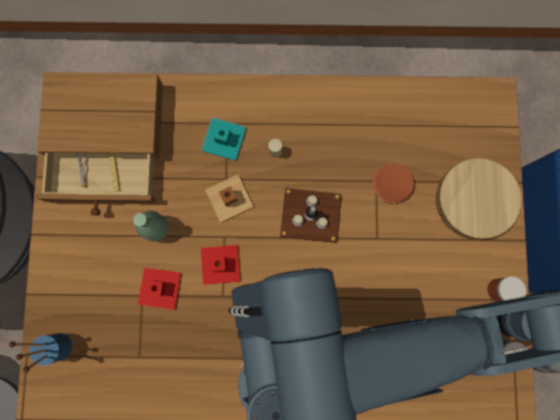

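```bash
python3 - <<'E'
from h import *
for c in ['side','top']:
    P=camera_params(c); f=210/np.tan(np.radians(P['fovy']/2)); T=np.array(P['camera_from_world'])
    for n,w in dict(a=(343,176,72),b=(547,152,72),c=(273,351,72),d=(733,172,72),rod=(496,-96,138)).items():
        q=T@np.array([*w,1]); u=P['cx']+f*q[0]/-q[2]; v=P['cy']-f*q[1]/-q[2]; print(c,n,round(u),round(v))
E
```

```text
side a 286 299
side b 222 249
side c 264 384
side d 162 221
side rod 297 181
top a 217 264
top b 227 194
top c 155 288
top d 222 132
top rod 313 209
```

Candidates for the plate, as side / top pixels: red (286,304)/(217,264), red (264,387)/(157,288), teal (165,230)/(223,137), and tan wood with a brown hub (224,256)/(229,197). By the description it is the wooden one, near (547,152). I'll check it in a close crop.

```bash
python3 - <<'E'
from h import *
t=np.load('top0_p.npy'); s=np.load('side0_p.npy')
a=cv2.resize(t[165:230,195:265],(490,455),interpolation=cv2.INTER_CUBIC)
b=cv2.resize(s[230:295,190:260],(490,455),interpolation=cv2.INTER_CUBIC)
o=np.hstack([a,b]); save('crop1',cv2.resize(o,(790,367)))
a=cv2.resize(t[180:250,270:350],(400,350),interpolation=cv2.INTER_CUBIC)
b=cv2.resize(s[170:250,250:340],(394,350),interpolation=cv2.INTER_CUBIC)
save('crop2',np.hstack([a,b]))
E
```

```text
(no output)
```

View pics/crop1.png

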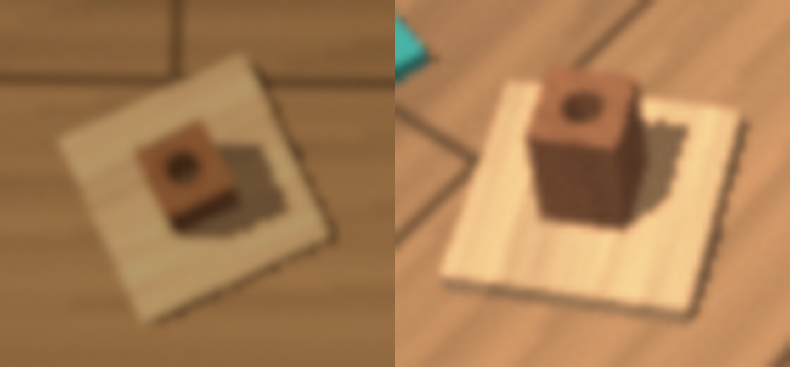

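View pics/crop2.png

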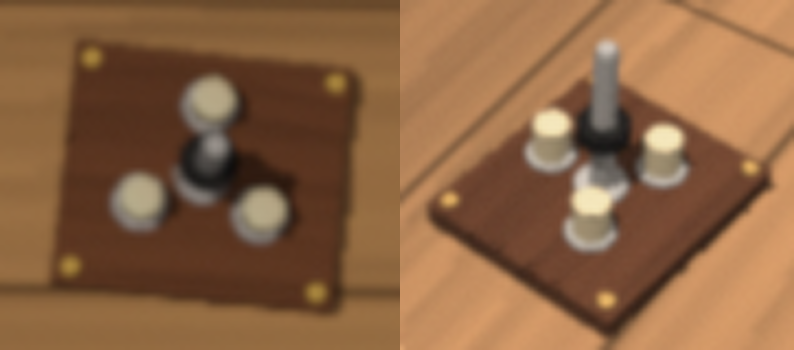

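The crop confirms it: pale wooden square plate with a brown drilled hub, hub top at side (224,249). The stand has a steel rod, a black ring and three cream posts. Next: refine the plate yaw and plan the approach.

```bash
cat >> h.py <<'E'
from scipy.spatial.transform import Rotation as Ro
def rot(s=None):
    s=s or get_state(); r,p,y=s['orientation']; return Ro.from_euler('xyz',[r,p,y],degrees=True).as_matrix()
def pix2world(c,u,v,z):
    P=camera_params(c); f=210/np.tan(np.radians(P['fovy']/2)); 
    if c=='wrist':
        s=get_state(); W=np.eye(4); W[:3,:3]=rot(s); W[:3,3]=s['tcp_pos']; M=W@np.array(P['hand_eye'])
    else: M=np.linalg.inv(np.array(P['camera_from_world']))
    d=M[:3,:3]@np.array([(u-P['cx'])/f,-(v-P['cy'])/f,-1]); o=M[:3,3]
    return o+d*(z-o[2])/d[2]
def plan(target,yaw=None):
    """tool shift (m) and spin(deg) to TCP target; yaw = desired world angle of tool y axis (mod 180)"""
    s=get_state(); R=rot(s); d=R.T@(np.array(target)-s['tcp_pos'])/1000
    yt=np.degrees(np.arctan2(R[1,1],R[0,1])); sp=0
    if yaw is not None:
        dy=(yaw-yt+90)%180-90; sp=-dy if R[2,0]<0 else dy
    print('t',s['time'],'tcp',np.round(s['tcp_pos'],1),'yaw y',round(yt,2),'shift',np.round(d,4),'spin',round(sp,2),'j6',round(s['joints'][5],1),'tilt',np.round(R[:2,0],4),'F',np.round(s['force'],1),'w',round(s['gripper_width'],1))
E
python3 - <<'E'
from h import *
print(np.round(rot(),3))
for c in ['side','top']:
    snapshot(c)
    ms=masks_of(c,'platen_mid')
    for m in ms:
        y,x=np.nonzero(m['pixels']); print(c,m['confidence'],x.mean(),y.mean())
        if abs(x.mean()-(226))<8 and abs(y.mean()-(262 if c=='side' else 197))<12:
            h=cv2.convexHull(np.c_[x,y].astype(np.int32)); 
            if c=='top':
                W=np.array([pix2world(c,u,v,12)[:2] for u,v in h[:,0]],np.float32); r=cv2.minAreaRect(W); print(r)
# hub top from depth
for c in ['side','top']:
    d=np.load(c+'0_d.npy');P=camera_params(c); f=210/np.tan(np.radians(P['fovy']/2)); M=np.linalg.inv(np.array(P['camera_from_world']))
    v,u=np.mgrid[0:420,0:560]; p=np.stack([(u-P['cx'])/f*d,-(v-P['cy'])/f*d,-d,np.ones_like(d)],-1)@M.T
    k=(abs(p[...,2]-72)<6)&(abs(p[...,0]-547)<50)&(abs(p[...,1]-152)<50)&(d>0)
    q=p[k][:,:3]; print(c,k.sum(),np.median(q,0),q.min(0),q.max(0)); print(cv2.minAreaRect(q[:,:2].astype(np.float32)))
plan([547,152,190],25)
E
```

```text
[[ 0.     0.365 -0.931]
 [ 0.    -0.931 -0.365]
 [-1.    -0.    -0.   ]]
side 0.77 225.09375 264.7974330357143
side 0.74 263.8484848484849 393.63973063973066
side 0.67 285.41011984021304 313.05814469596095
side 0.56 166.59816753926702 236.82853403141362
top 0.94 159.2381930184805 287.91649555099247
top 0.85 223.76958882854927 138.24592707525213
top 0.8 219.80830188679246 263.657358490566
top 0.59 229.53503184713375 197.7484076433121
((545.8643188476562, 150.94549560546875), (110.29052734375, 107.64018249511719), 25.822473526000977)
side 228 [546.638172   151.7947153   71.87458132] [521.24782178 124.93339669  66.13087389] [572.27890721 176.54352814  75.63934711]
((547.1856079101562, 150.51419067382812), (41.15425491333008, 42.04231262207031), 26.03972625732422)
top 150 [546.02747861 151.93506722  71.62535966] [520.40160764 126.02527836  66.01057384] [571.04463055 176.37098012  77.74313497]
((546.3778076171875, 151.57212829589844), (40.82048797607422, 39.2811164855957), 26.73453140258789)
t 1.25 tcp [ 210.  -535.3  256.3] yaw y -68.59 shift [ 0.0663 -0.5168 -0.5647] spin 86.41 j6 -11.8 tilt [-0.  0.] F [-0.2  1.3 -0.4] w 85.6
```

```bash
python3 - <<'E'
from h import *
plan([496.5,-96,268],-64)
E
```

```text
t 1.25 tcp [ 210.  -535.3  256.3] yaw y -68.59 shift [-0.0117 -0.3044 -0.4271] spin -4.59 j6 -11.8 tilt [-0.  0.] F [-0.2  1.3 -0.4] w 85.6
```

Request:
{"op": "carry_out", "data": {"plan": [-0.012, -0.304, -0.427, -4.6, -0.012, -0.304, -0.427, -4.6, -0.012, -0.304, -0.427, -4.6, -0.012, -0.304, -0.427, -4.6, -0.012, -0.304, -0.427, -4.6, -0.012, -0.304, -0.427, -4.6, -0.012, -0.304, -0.427, -4.6, -0.012, -0.304, -0.427, -4.6, -0.012, -0.304, -0.427, -4.6, -0.012, -0.304, -0.427, -4.6], "hand": 0.0854}}

```text
time: 2.08
tcp_pos: [438.5, -184.6, 266.3]
orientation: [115.9, 89.9, -38.1]
force: [0.8, -0.3, 0.7]
gripper_width: 85.4
```

```bash
python3 - <<'E'
from h import *
plan([496.5,-96,268],-64)
E
```

```text
t 2.0833 tcp [ 438.5 -184.6  266.3] yaw y -64.0 shift [-0.0017 -0.0542 -0.091 ] spin 0.0 j6 26.8 tilt [ 0.0008 -0.0007] F [ 0.8 -0.3  0.7] w 85.4
```

Request:
{"op": "carry_out", "data": {"plan": [-0.002, -0.054, -0.091, 0, -0.002, -0.054, -0.091, 0, -0.002, -0.054, -0.091, 0, -0.002, -0.054, -0.091, 0, -0.002, -0.054, -0.091, 0, -0.002, -0.054, -0.091, 0]}}

```text
time: 2.58
tcp_pos: [496.3, -96.4, 268.1]
orientation: [85.6, 89.9, -68.4]
force: [-0.2, -0.6, -0.6]
gripper_width: 85.0
```

```bash
cat >> h.py <<'E'
def look(name,c='wrist'):
    s=get_state(); p,d=snapshot(c); save(name,p); np.savez('pics/'+name+'.npz',p=p,d=d,R=rot(s),t=s['tcp_pos']); return s,p,d
def cloud(d,s=None,c='wrist'):
    P=camera_params(c); f=210/np.tan(np.radians(P['fovy']/2))
    if c=='wrist':
        W=np.eye(4); W[:3,:3]=rot(s); W[:3,3]=s['tcp_pos']; M=W@np.array(P['hand_eye'])
    else: M=np.linalg.inv(np.array(P['camera_from_world']))
    v,u=np.mgrid[0:420,0:560]; return np.stack([(u-P['cx'])/f*d,-(v-P['cy'])/f*d,-d,np.ones_like(d)],-1)@M.T
E
python3 - <<'E'
from h import *
plan([496.5,-96,268],-64)
s,p,d=look('w_rod'); 
print(landmark_of('wrist','rod_top'))
c=cloud(d,s)
k=(d>0)&(abs(c[...,2]-137)<4)&(np.hypot(c[...,0]-496,c[...,1]+96)<25)
print(k.sum(),c[k].mean(0)[:3] if k.any() else 0, np.argwhere(k).mean(0))
E
```

```text
t 2.5833 tcp [496.3 -96.4 268.1] yaw y -63.97 shift [ 0.0001 -0.0003 -0.0003] spin 0.03 j6 39.5 tilt [ 0.0004 -0.001 ] F [-0.2 -0.6 -0.6] w 85.0
[{'centre': [498.7, -95.1, 140.4], 'confidence': 0.61}, {'centre': [546.9, 151.4, 39.5], 'confidence': 0.32}]
304 [499.15941223 -95.62502354 137.25036195] [204.33223684 280.37171053]
```

View pics/w_rod.png

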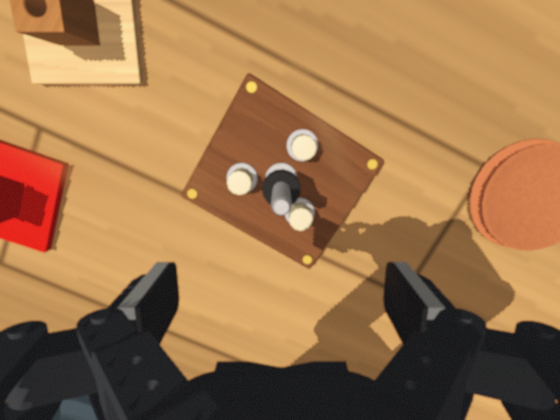

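```bash
python3 - <<'E'
from h import *
z=np.load('pics/w_rod.npz'); d=z['d']; 
s=dict(orientation=get_state()['orientation'],tcp_pos=z['t']); c=cloud(d,s)
for n,(u,v) in dict(tip=(280,206),p1=(304,148),p2=(239,181),p3=(302,215),ring=(276,184)).items():
    a=c[v-3:v+4,u-3:u+4].reshape(-1,4); print(n,np.round(np.median(a,0)[:3],1))
k=(d>0)&(abs(c[...,2]-138)<2.5)&(np.hypot(c[...,0]-498,c[...,1]+96)<20)
q=c[k][:,:2].astype(np.float32); print(k.sum(),cv2.minEnclosingCircle(q),np.median(q,0)); ij=np.argwhere(k); print(ij.min(0),ij.max(0),ij.mean(0))
save('crop3',cv2.resize(z['p'][160:230,240:320],(800,600),interpolation=cv2.INTER_CUBIC)[:, :])
print(c[190:222:2,281,2].round(0))
E
```

```text
tip [498.3 -95.7 138.6]
p1 [ 539.5 -101.5   50. ]
p2 [482.6 -58.1  50. ]
p3 [ 478.2 -130.4   49.8]
ring [503.  -89.6  85.5]
238 ((498.46649169921875, -95.98573303222656), 6.9578471183776855) [498.81415 -96.05487]
[197 272] [213 289] [205.31512605 280.57142857]
[118. 126. 132. 135. 138. 139. 138. 139. 138. 138. 138. 140. 135.  20.
  20.  20.]
```

View pics/crop3.png

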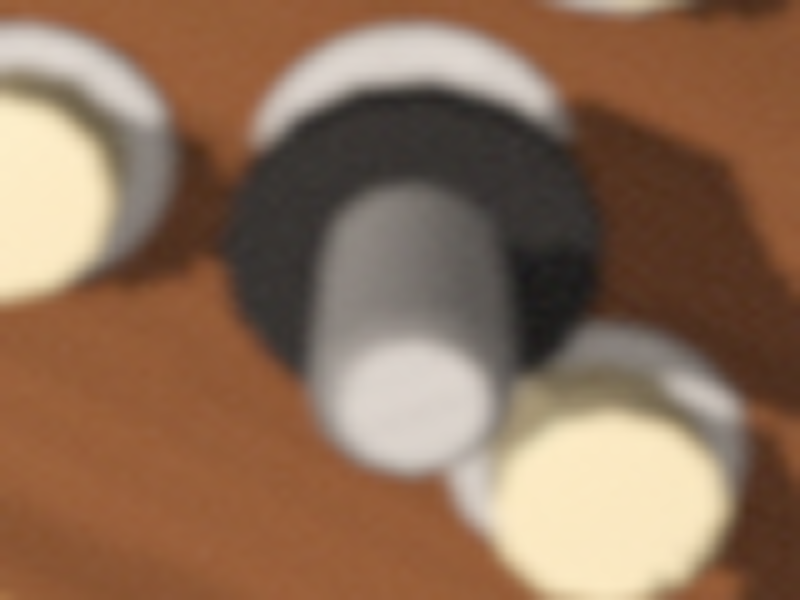

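The tip of the rod is at (281.3,206.8) in the wrist view, the post tops are about 50 mm high and the ring top about 85 mm. Next: the same view of the plate.

```bash
python3 - <<'E'
from h import *
print(pix2world('wrist',281.3,206.8,138))
plan([546.5,151.5,202],-64)
E
```

```text
[497.71470194 -97.71402922 138.        ]
t 2.6833 tcp [496.1 -97.1 268.2] yaw y -64.08 shift [ 0.066  -0.2017 -0.154 ] spin -0.08 j6 39.5 tilt [ 0.0005 -0.0008] F [-0.2 -0.5 -0.1] w 85.6
```

Request:
{"op": "carry_out", "data": {"plan": [0.01, -0.202, -0.154, 0, 0.01, -0.202, -0.154, 0, 0.01, -0.202, -0.154, 0, 0.01, -0.202, -0.154, 0, 0.04, -0.202, -0.154, 0, 0.066, -0.202, -0.154, 0, 0.066, -0.202, -0.154, 0, 0.066, -0.202, -0.154, 0, 0.066, -0.202, -0.154, 0, 0.066, -0.202, -0.154, 0]}}

```text
time: 3.52
tcp_pos: [546.8, 150.3, 202.8]
orientation: [109.7, 89.9, -44.5]
force: [0.6, -0.6, 0.6]
gripper_width: 85.1
```

```bash
python3 - <<'E'
from h import *
T=[];Rs=[]
for i in range(6):
    s,p,d=look('w_hub'); T.append(s['tcp_pos']); Rs.append(rot(s))
T=np.array(T); print(T.round(2), T.mean(0),T.std(0)); Rm=np.mean(Rs,0); print(Rm.round(4), np.std(Rs,0).round(4))
plan([546.5,151.5,202],-64)
c=cloud(d,s)
k=(d>0)&(abs(c[...,2]-72)<3)&(np.hypot(c[...,0]-546,c[...,1]-151)<35)
q=c[k][:,:2].astype(np.float32); print(k.sum(),cv2.minAreaRect(q),q.mean(0),c[k][:,2].mean())
ij=np.argwhere(k)[:,::-1].astype(np.float32); print(cv2.minAreaRect(ij))
E
```

```text
[[546.85 150.29 202.76]
 [547.22 150.15 203.35]
 [547.28 150.13 203.53]
 [547.25 150.27 203.51]
 [547.14 150.46 203.39]
 [546.99 150.69 203.2 ]] [547.12247342 150.33051842 203.29008355] [0.15513087 0.1920907  0.25970221]
[[ 0.0025  0.4354 -0.9002]
 [-0.001  -0.9002 -0.4354]
 [-1.      0.002  -0.0018]] [[0.0006 0.0003 0.0001]
 [0.0002 0.0001 0.0003]
 [0.     0.0002 0.0006]]
t 3.8167 tcp [546.8 150.9 203. ] yaw y -64.16 shift [ 0.001  -0.0007  0.    ] spin -0.16 j6 67.6 tilt [ 0.0021 -0.0008] F [ 1.1 -0.2 -0.1] w 85.7
2414 ((547.4473876953125, 150.81202697753906), (40.64777755737305, 39.957550048828125), 26.32317352294922) [548.0572  151.00208] 72.59580103070222
((279.5, 207.0), (52.0, 53.0), 90.0)
```

View pics/w_hub.png

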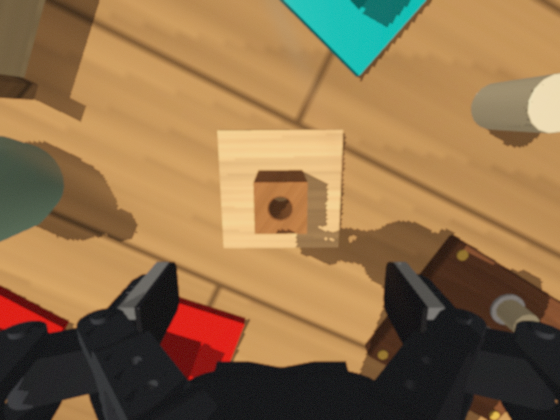

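```bash
python3 - <<'E'
from h import *
z=np.load('pics/w_hub.npz'); save('crop4',cv2.resize(z['p'][160:240,230:330],(800,640)[:2],interpolation=cv2.INTER_CUBIC)[:600])
print(pix2world('wrist',280,207.2,72)); plan([547.1,150.9,60],-64)
E
```

```text
[547.7636658  151.00135487  72.        ]
t 3.8167 tcp [546.8 150.9 203. ] yaw y -64.16 shift [ 1.43e-01 -1.00e-04 -0.00e+00] spin -0.16 j6 67.6 tilt [ 0.0021 -0.0008] F [ 1.1 -0.2 -0.1] w 85.7
```

View pics/crop4.png

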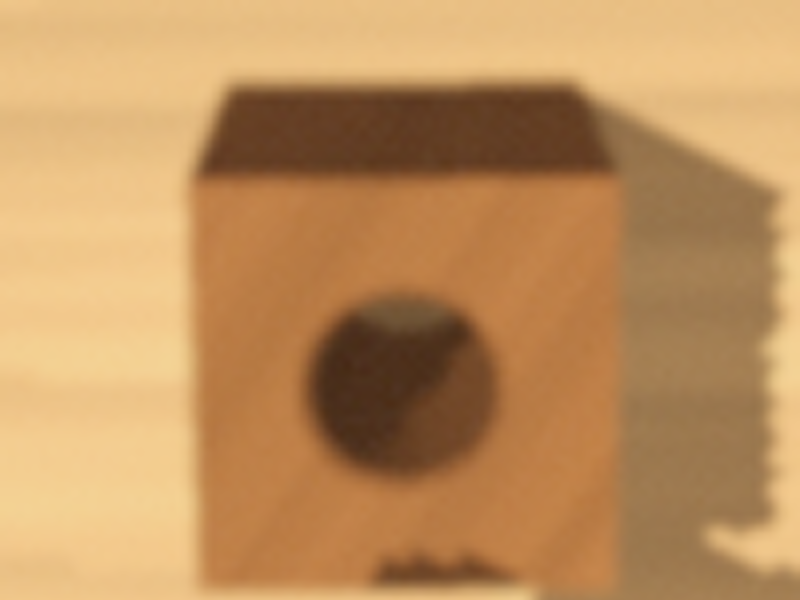

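The hole is at (279.9,207.7) and the hub is square to the jaws. Descending to grip.

Request:
{"op": "carry_out", "data": {"plan": [0.03, 0, 0, 0, 0.06, 0, 0, 0, 0.09, 0, 0, 0, 0.115, 0, 0, 0, 0.132, 0, 0, 0, 0.14, 0, 0, 0, 0.143, 0, 0, 0, 0.143, 0, 0, 0, 0.143, 0, 0, 0], "hand": 0.0854}}

```text
time: 4.57
tcp_pos: [548.2, 150.7, 61.3]
orientation: [145.0, 89.8, -9.2]
force: [0.2, -0.2, -0.3]
gripper_width: 85.5
```

```bash
python3 - <<'E'
from h import *
plan([547.1,150.9,60],-64)
s,p,d=look('w_pre'); 
E
```

```text
t 4.5667 tcp [548.2 150.7  61.3] yaw y -64.17 shift [ 0.0013 -0.0006  0.0009] spin -0.17 j6 67.6 tilt [ 0.0042 -0.0007] F [ 0.2 -0.2 -0.3] w 85.5
```

View pics/w_pre.png

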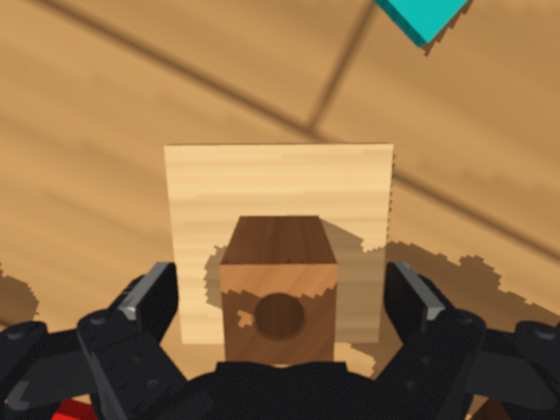

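Hub centred between the open jaws (hole about (280,315)). Closing.

Request:
{"op": "carry_out", "data": {"plan": [0, 0, 0, 0, 0, 0, 0, 0, 0, 0, 0, 0, 0, 0, 0, 0, 0, 0, 0, 0, 0, 0, 0, 0, 0, 0, 0, 0, 0, 0, 0, 0], "hand": 0}}

```text
time: 5.28
tcp_pos: [548.9, 150.9, 62.4]
orientation: [149.8, 89.7, -4.3]
force: [-0.9, 0.5, 5.8]
gripper_width: 39.6
```

```bash
python3 - <<'E'
from h import *
for i in range(5):
    s,p,d=look('w_grip'); print(s['tcp_pos'].round(2),rot(s)[:2,0].round(4),s['force'].round(2),s['moment'].round(2))
plan([547,151,130],-64)
E
```

```text
[548.91 150.95  62.36] [ 0.006  -0.0005] [-0.95  0.45  5.76] [0.11 0.22 0.  ]
[548.92 150.92  62.36] [ 0.006  -0.0005] [-1.26  0.07  5.08] [ 0.17  0.21 -0.01]
[548.92 150.97  62.37] [ 0.006  -0.0004] [-1.51  0.37  6.87] [0.06 0.25 0.06]
[548.9  150.95  62.35] [ 0.006  -0.0005] [-1.79 -0.1   5.5 ] [0.12 0.26 0.  ]
[548.89 150.91  62.32] [ 0.0059 -0.0005] [-1.13 -0.57  5.61] [ 0.08  0.22 -0.  ]
t 5.5333 tcp [548.9 150.9  62.4] yaw y -64.16 shift [-0.0676 -0.0007  0.0014] spin -0.16 j6 67.7 tilt [ 0.006  -0.0004] F [-1.7  0.   6.3] w 39.4
```

View pics/w_grip.png

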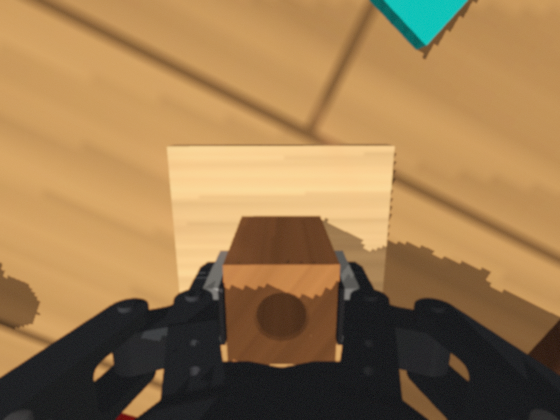

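Gripped at 39.5 mm. Lift; then work out the hole's place in the tool frame and the target.

Request:
{"op": "carry_out", "data": {"plan": [-0.01, 0, 0, 0, -0.03, 0, 0, 0, -0.06, 0, 0, 0, -0.09, 0, 0, 0, -0.12, 0, 0, 0, -0.14, 0, 0, 0, -0.145, 0, 0, 0, -0.145, 0, 0, 0]}}

```text
time: 6.2
tcp_pos: [548.6, 151.1, 208.7]
orientation: [151.8, 89.5, -2.3]
force: [-0.1, 0.0, -5.4]
gripper_width: 39.2
```

```bash
python3 - <<'E'
from h import *
z=np.load('pics/w_grip.npz'); R=z['R']; t=z['t']; P=camera_params('wrist'); H=np.array(P['hand_eye']); f=210/np.tan(np.radians(P['fovy']/2))
def tool(u,v,R,t,zz):
    d=H[:3,:3]@np.array([(u-P['cx'])/f,-(v-P['cy'])/f,-1]); o=H[:3,3]
    D=R@d; O=R@o+t; return o+d*(zz-O[2])/D[2]
print('hole in tool',tool(281.5,316,R,t,72))
z2=np.load('pics/w_rod.npz'); a=tool(281.3,206.8,z2['R'],z2['t'],138); print('rod in tool',a, 'world',z2['R']@a+z2['t'])
z3=np.load('pics/w_hub.npz'); a=tool(279.9,207.7,z3['R'],z3['t'],72); print('hub pre',a, z3['R']@a+z3['t'])
for i in range(4): s,p,d=look('w_lift'); print(s['tcp_pos'].round(2),rot(s)[:2,0].round(4),s['force'].round(2),s['moment'].round(2))
cv2.imwrite('pics/crop5.png',cv2.resize(cv2.cvtColor(p,cv2.COLOR_RGB2BGR)[240:380,190:370],(720,560),interpolation=cv2.INTER_CUBIC))
save('crop5b',cv2.resize(z['p'][240:380,190:370],(720,560),interpolation=cv2.INTER_CUBIC))
E
```

```text
hole in tool [-9.68631158  0.9118069   1.97431901]
rod in tool [130.14949732   1.10706324  -1.2084439 ] world [497.93541434 -96.99649085 138.        ]
hub pre [ 1.31199627e+02  5.65236590e-02 -2.28759569e-01] [547.54916627 150.62816232  72.        ]
[548.57 151.07 208.7 ] [ 0.0085 -0.0003] [-0.12  0.04 -5.41] [ 0.   -0.01 -0.05]
[547.48 150.98 206.71] [ 0.0052 -0.0005] [-1.24 -0.5  -5.62] [ 0.    0.06 -0.03]
[546.77 150.9  205.46] [ 0.0028 -0.0007] [-0.01 -0.42 -5.25] [0.02 0.06 0.01]
[546.46 150.87 204.85] [ 0.0016 -0.0007] [-0.07 -0.32 -5.84] [ 0.02 -0.01 -0.02]
```

View pics/crop5.png

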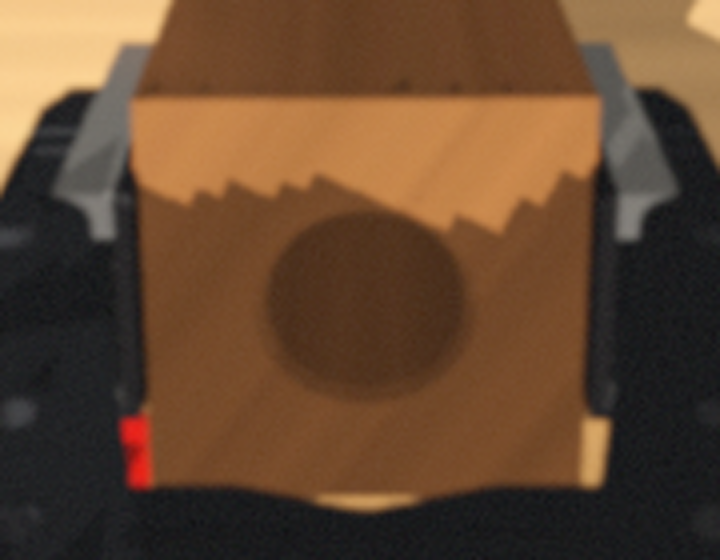

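View pics/w_lift.png

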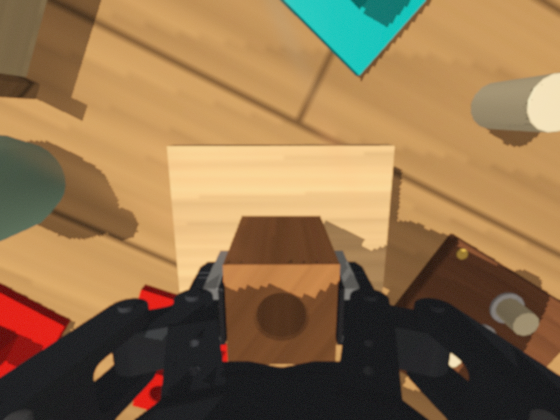

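```bash
python3 - <<'E'
from h import *
plan([499.3,-95.3,225],-64)
E
```

```text
t 6.4 tcp [546.5 150.9 204.8] yaw y -64.16 shift [-0.0201  0.201   0.1497] spin -0.16 j6 67.6 tilt [ 0.0014 -0.0008] F [ 0.2 -1.  -5.3] w 39.4
```

Request:
{"op": "carry_out", "data": {"plan": [-0.02, 0.01, 0.007, 0, -0.025, 0.035, 0.026, 0, -0.025, 0.06, 0.045, 0, -0.025, 0.085, 0.063, 0, -0.025, 0.11, 0.082, 0, -0.025, 0.135, 0.1, 0, -0.025, 0.16, 0.119, 0, -0.023, 0.18, 0.134, 0, -0.021, 0.195, 0.145, 0, -0.02, 0.201, 0.15, 0]}}

```text
time: 7.23
tcp_pos: [497.7, -97.5, 223.0]
orientation: [-15.0, 89.9, -169.3]
force: [-0.0, -0.4, -5.8]
gripper_width: 39.4
```

```bash
python3 - <<'E'
from h import *
for i in range(8): s,p,d=look('w_above'); print(s['tcp_pos'].round(2),rot(s)[:2,0].round(4))
s,p,d=look('s_above','side'); s,p2,d2=look('t_above','top')
save('crop6',np.hstack([cv2.resize(p[110:250,230:370],(400,400),interpolation=cv2.INTER_CUBIC),cv2.resize(p2[150:270,250:370],(400,400),interpolation=cv2.INTER_CUBIC)]))
plan([499.3,-95.3,225],-64)
print(landmark_of('side','platen_mid'),landmark_of('side','rod_top'));print(landmark_of('top','platen_mid'))
E
```

```text
[497.7  -97.54 222.97] [-0.0018 -0.0003]
[497.62 -97.6  222.93] [-0.002  -0.0004]
[498.05 -96.13 223.29] [-0.0014  0.0005]
[498.43 -95.12 223.65] [-0.0007  0.0009]
[498.72 -94.6  224.  ] [-0.0001  0.0006]
[498.94 -94.3  224.31] [0.0004 0.0003]
[499.1  -94.21 224.54] [ 0.0009 -0.0001]
[499.15 -94.21 224.7 ] [ 0.0011 -0.0002]
t 7.7333 tcp [499.2 -94.6 225. ] yaw y -64.09 shift [-0.      0.0007  0.0002] spin -0.09 j6 40.0 tilt [ 0.0015 -0.0007] F [ 0.3  0.9 -4.7] w 39.2
[{'centre': [734.7, 174.7, 41.2], 'confidence': 0.84}, {'centre': [276.2, 352.1, 35.9], 'confidence': 0.76}, {'centre': [494.5, -92.1, 198.0], 'confidence': 0.69}, {'centre': [345.1, 171.3, 36.1], 'confidence': 0.62}] [{'centre': [495.5, -96.9, 139.1], 'confidence': 0.78}]
[{'centre': [733.8, 172.8, 34.9], 'confidence': 0.97}, {'centre': [497.2, -96.0, 196.1], 'confidence': 0.85}, {'centre': [274.9, 351.7, 36.3], 'confidence': 0.78}, {'centre': [340.2, 170.9, 35.6], 'confidence': 0.73}]
```

View pics/crop6.png

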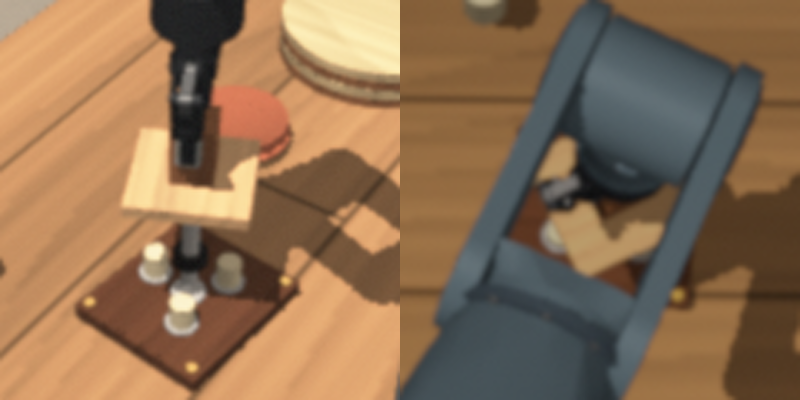

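View pics/w_above.png

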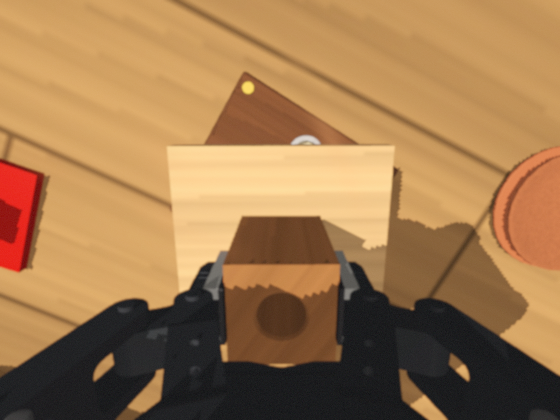

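```bash
python3 - <<'E'
from h import *
P=camera_params('wrist'); H=np.array(P['hand_eye']); f=210/np.tan(np.radians(P['fovy']/2))
def world(u,v,R,t,zz):
    d=H[:3,:3]@np.array([(u-P['cx'])/f,-(v-P['cy'])/f,-1]); o=H[:3,3]
    D=R@d; O=R@o+t; return O+D*(zz-O[2])/D[2]
for n in ['w_rod','w_above']:
    z=np.load(f'pics/{n}.npz'); g=cv2.cvtColor(z['p'],cv2.COLOR_RGB2HSV)
    k=(g[...,0]>22)&(g[...,0]<35)&(g[...,1]>140)&(g[...,2]>120)
    N,l,st,ce=cv2.connectedComponentsWithStats(k.astype(np.uint8))
    for i in range(1,N):
        if 30<st[i,4]<250: print(n,ce[i].round(2),st[i,4],world(*ce[i],z['R'],z['t'],21).round(2))
# top cam & side cam: rod top in initial pics from depth
for c,uv in [('side',(297,181)),('top',(313,209))]:
    d=np.load(c+'0_d.npy'); C=cloud(d,None,c); k=(abs(C[...,2]-138)<4)&(np.hypot(C[...,0]-497,C[...,1]+96)<20)
    print(c,k.sum(),C[k].mean(0)[:3])
E
```

```text
w_rod [251.03  86.6 ] 63 [568.97 -28.87  21.  ]
w_above [247.56  87.24] 86 [568.84 -28.67  21.  ]
side 17 [497.07412402 -94.68668413 137.93051187]
top 15 [496.56610325 -94.37253914 137.05740795]
```

```bash
python3 - <<'E'
from h import *
print(pix2world('side',296.9,180.3,138),pix2world('top',313,208.6,138))
z=np.load('pics/s_above.npz'); save('crop7',cv2.resize(z['p'][140:215,260:335],(600,600),interpolation=cv2.INTER_CUBIC))
s0=np.load('side0_p.npy'); save('crop8',np.hstack([cv2.resize(s0[160:210,270:320],(400,400),interpolation=cv2.INTER_CUBIC),cv2.resize(np.load('top0_p.npy')[185:235,290:340],(400,400),interpolation=cv2.INTER_CUBIC)]))
E
```

```text
[498.7603961 -98.4167448 138.       ] [495.86011895 -94.87302134 138.        ]
```

View pics/crop7.png

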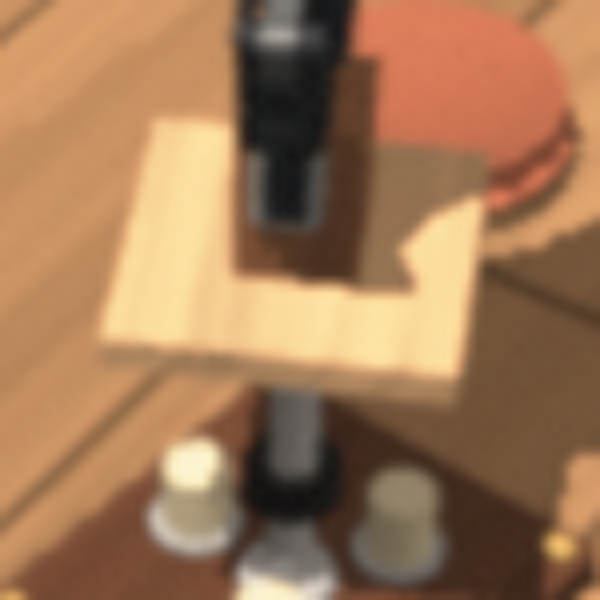

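View pics/crop8.png

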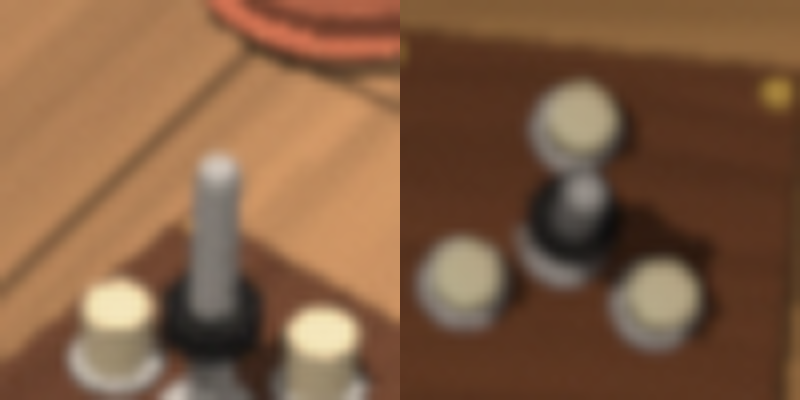

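```bash
python3 - <<'E'
from h import *
s=get_state()
C=[(155,118),(490,152),(458,378),(102,345)]
zz=s['tcp_pos'][2]-62.4+12
W=np.array([pix2world('side',260+x/8-.45,140+y/8-.45,zz) for x,y in C]); print(W.round(1),W.mean(0)); print(np.linalg.norm(np.roll(W,1,0)-W,axis=1))
print('rod',pix2world('side',296.8,180.8,138), 'tcp',s['tcp_pos'])
print('expected hole', s['tcp_pos']+rot(s)@np.array([-9.7,.91,1.97]))
R=rot(s); print('tool y,z comps of hole-rod', (R.T@(W.mean(0)-pix2world('side',296.8,180.8,138)))[1:])
E
```

```text
[[ 572.8 -121.9  174.5]
 [ 473.4 -170.8  174.5]
 [ 424.7  -71.7  174.5]
 [ 521.4  -21.1  174.5]] [498.09804636 -96.35704041 174.52682712]
[113.10572478 110.78396757 110.37407478 109.1174675 ]
rod [497.89464043 -96.63996026 138.        ] tcp [499.13778168 -94.98640775 224.92682712]
expected hole [497.748015   -96.65752319 234.62604986]
tool y,z comps of hole-rod [-0.11696635 -0.34319593]
```

Side and wrist cameras agree that the hole is within 0.5 mm of the rod axis. Lowering to just above the tip.

Request:
{"op": "carry_out", "data": {"plan": [0.006, 0.0003, 0, 0, 0.012, 0.0003, 0, 0, 0.017, 0.0003, 0, 0, 0.02, 0.0003, 0, 0, 0.02, 0.0003, 0, 0, 0.02, 0.0003, 0, 0, 0.02, 0.0003, 0, 0, 0.02, 0.0003, 0, 0, 0.02, 0.0003, 0, 0, 0.02, 0.0003, 0, 0]}}

```text
time: 8.72
tcp_pos: [499.4, -95.4, 205.2]
orientation: [127.8, 89.9, -26.3]
force: [0.2, 0.5, -4.7]
gripper_width: 39.4
```

```bash
cat > tgt.py <<'E'
from h import *
s=get_state(); R=rot(s); 
for i in range(2):
    snapshot('wrist')
s=get_state(); R=rot(s); o=R@np.array([-9.7,.91,1.97]); plan([497.9-o[0],-96.9-o[1],s['tcp_pos'][2]]); print('underside z',s['tcp_pos'][2]-62.4,'mom',s['moment'].round(2))
E
python3 tgt.py
```

```text
t 8.8167 tcp [499.4 -95.3 205.1] yaw y -64.13 shift [-0.     -0.0001  0.    ] spin 0 j6 39.9 tilt [ 0.0018 -0.0009] F [ 0.1  0.4 -5.6] w 39.0
underside z 142.74636933353068 mom [-0.07 -0.    0.04]
```

Aligned, with the underside about 5 mm above the tip. Now a slow entry.

Request:
{"op": "carry_out", "data": {"plan": [0.002, 0, 0, 0, 0.004, 0, 0, 0, 0.006, 0, 0, 0, 0.008, 0, 0, 0, 0.01, 0, 0, 0, 0.012, 0, 0, 0, 0.013, 0, 0, 0, 0.013, 0, 0, 0]}}

```text
time: 9.48
tcp_pos: [499.2, -95.3, 191.7]
orientation: [126.7, 89.9, -27.5]
force: [0.9, 0.4, -4.5]
gripper_width: 39.5
```

```bash
python3 tgt.py
```

```text
t 9.5833 tcp [499.4 -95.4 192.1] yaw y -64.13 shift [-0.     -0.0002  0.0001] spin 0 j6 39.9 tilt [ 0.0018 -0.0009] F [-0.9 -0.5 -4.9] w 39.4
underside z 129.70869783180845 mom [-0.06 -0.01  0.05]
```

Request:
{"op": "carry_out", "data": {"plan": [0.003, 0, 0, 0, 0.006, 0, 0, 0, 0.009, 0, 0, 0, 0.012, 0, 0, 0, 0.015, 0, 0, 0, 0.018, 0, 0, 0, 0.02, 0, 0, 0, 0.02, 0, 0, 0, 0.02, 0, 0, 0]}}

```text
time: 10.33
tcp_pos: [499.4, -95.4, 171.9]
orientation: [124.9, 89.9, -29.2]
force: [0.5, 0.8, -4.0]
gripper_width: 39.1
```

```bash
python3 tgt.py; python3 - <<'E'
from h import *
s,p,d=look('s_thr','side'); save('crop9',cv2.resize(p[140:240,250:350],(600,600),interpolation=cv2.INTER_CUBIC))
E
```

```text
t 10.4333 tcp [499.6 -95.4 172.3] yaw y -64.13 shift [-0.     -0.0003  0.0002] spin 0 j6 39.9 tilt [ 0.0021 -0.001 ] F [ 0.1  0.  -5.1] w 39.0
underside z 109.85380368290322 mom [0.01 0.01 0.01]
```

View pics/crop9.png

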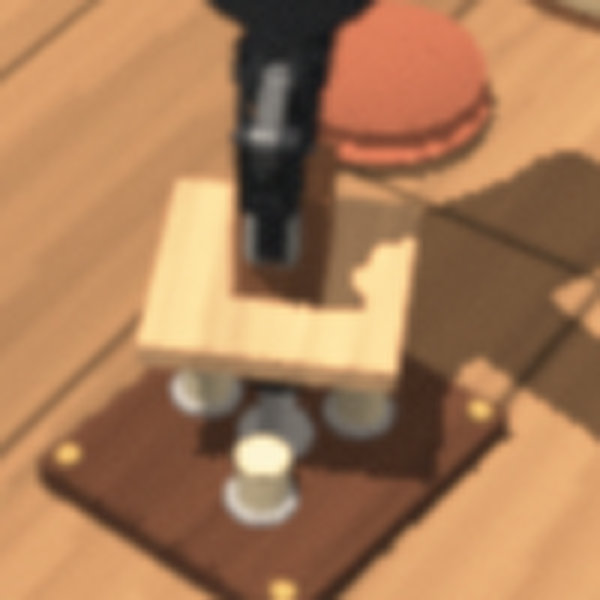

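Plate threaded and square, about 28 mm down, with no contact force. On towards the ring.

Request:
{"op": "carry_out", "data": {"plan": [0.003, 0, 0, 0, 0.006, 0, 0, 0, 0.009, 0, 0, 0, 0.012, -0.0002, 0.0002, 0, 0.015, -0.0002, 0.0002, 0, 0.018, -0.0002, 0.0002, 0, 0.02, -0.0002, 0.0002, 0, 0.022, -0.0002, 0.0002, 0, 0.022, -0.0002, 0.0002, 0]}}

```text
time: 11.23
tcp_pos: [499.1, -95.3, 149.8]
orientation: [126.4, 89.9, -27.7]
force: [-0.8, 0.2, -5.0]
gripper_width: 39.3
```

```bash
python3 tgt.py
```

```text
t 11.3333 tcp [499.4 -95.4 150.3] yaw y -64.13 shift [-0.     -0.0002  0.    ] spin 0 j6 39.9 tilt [ 0.0021 -0.001 ] F [-0.5 -0.5 -5.5] w 39.3
underside z 87.86921012674168 mom [ 0.03 -0.07  0.01]
```

Now pushing the ring, 2 mm per row.

Request:
{"op": "carry_out", "data": {"plan": [0.002, 0, 0, 0, 0.004, 0, 0, 0, 0.006, 0, 0, 0, 0.008, 0, 0, 0, 0.01, 0, 0, 0, 0.012, 0, 0, 0, 0.014, 0, 0, 0, 0.015, 0, 0, 0]}}

```text
time: 12.0
tcp_pos: [499.4, -95.4, 135.4]
orientation: [127.9, 89.9, -26.2]
force: [-1.9, 1.1, 0.2]
gripper_width: 39.1
```

```bash
python3 tgt.py
```

```text
t 12.1 tcp [499.4 -95.4 135.3] yaw y -64.12 shift [-0.     -0.0002  0.0001] spin 0 j6 39.9 tilt [ 0.002 -0.001] F [-1.2  0.8 -2.4] w 39.3
underside z 72.85863597371096 mom [0.15 0.26 0.06]
```

Request:
{"op": "carry_out", "data": {"plan": [0.002, 0, 0, 0, 0.004, 0, 0, 0, 0.006, 0, 0, 0, 0.008, 0, 0, 0, 0.01, 0, 0, 0, 0.012, 0, 0, 0, 0.013, 0, 0, 0, 0.014, 0, 0, 0]}}

```text
time: 12.77
tcp_pos: [499.5, -95.4, 121.1]
orientation: [127.8, 89.9, -26.3]
force: [-2.4, 1.0, 1.0]
gripper_width: 39.4
```

```bash
python3 tgt.py
```

```text
t 12.8667 tcp [499.5 -95.4 121. ] yaw y -64.13 shift [-0.     -0.0003  0.0001] spin 0 j6 39.9 tilt [ 0.0021 -0.0011] F [ 0.8 -0.2 -2.6] w 39.2
underside z 58.59474430386526 mom [0.03 0.06 0.03]
```

Request:
{"op": "carry_out", "data": {"plan": [0.001, 0, 0, 0, 0.002, 0, 0, 0, 0.003, 0, 0, 0, 0.004, 0, 0, 0, 0.005, 0, 0, 0, 0.006, 0, 0, 0]}}

```text
time: 13.37
tcp_pos: [499.5, -95.4, 114.9]
orientation: [127.6, 89.9, -26.5]
force: [-1.0, 1.2, 0.5]
gripper_width: 39.1
```

```bash
python3 tgt.py
```

```text
t 13.4667 tcp [499.5 -95.4 114.8] yaw y -64.13 shift [-0.     -0.0002  0.0001] spin 0 j6 39.9 tilt [ 0.0022 -0.001 ] F [ 0.4  0.4 -2. ] w 39.4
underside z 52.37584408607561 mom [0.11 0.1  0.03]
```

Request:
{"op": "carry_out", "data": {"plan": [0.0005, 0, 0, 0, 0.001, 0, 0, 0, 0.0015, 0, 0, 0, 0.002, 0, 0, 0]}}

```text
time: 13.8
tcp_pos: [499.5, -95.4, 112.8]
orientation: [128.4, 89.9, -25.8]
force: [-0.7, -0.2, 0.6]
gripper_width: 39.3
```

Request:
{"op": "carry_out", "data": {"plan": [0.0003, 0, 0, 0, 0.0006, 0, 0, 0, 0.0009, 0, 0, 0]}}

```text
time: 14.05
tcp_pos: [499.5, -95.4, 111.9]
orientation: [128.5, 89.9, -25.6]
force: [-0.7, 0.5, 0.8]
gripper_width: 39.3
```

```bash
python3 tgt.py
```

```text
t 14.15 tcp [499.5 -95.4 111.8] yaw y -64.13 shift [-0.     -0.0003  0.0001] spin 0 j6 39.9 tilt [ 0.0022 -0.0011] F [-1.3  0.3 -0.5] w 39.2
underside z 49.43426692875601 mom [ 0.15  0.23 -0.02]
```

Request:
{"op": "carry_out", "data": {"plan": [0.0004, 0, 0, 0, 0.0008, 0, 0, 0]}}

```text
time: 14.32
tcp_pos: [499.5, -95.5, 111.7]
orientation: [124.0, 89.9, -30.1]
force: [-7.4, 2.0, 12.2]
gripper_width: 39.0
```

Request:
{"op": "carry_out", "data": {"plan": [0.0004, 0, 0, 0, 0.0008, 0, 0, 0]}}

```text
time: 14.48
tcp_pos: [499.5, -95.5, 111.7]
orientation: [119.4, 89.9, -34.8]
force: [-7.9, 3.0, 13.3]
gripper_width: 39.3
```

Home on the posts: force rose from +0.7 to about +13 N. Holding it there.

Request:
{"op": "carry_out", "data": {"plan": [0.0008, 0, 0, 0, 0.0008, 0, 0, 0, 0.0008, 0, 0, 0, 0.0008, 0, 0, 0, 0.0008, 0, 0, 0]}}

```text
time: 14.9
tcp_pos: [499.5, -95.5, 111.7]
orientation: [115.3, 89.9, -38.9]
force: [-6.4, 0.2, 10.2]
gripper_width: 39.3
```

```bash
python3 tgt.py
```

```text
t 15.0 tcp [499.5 -95.5 111.7] yaw y -64.11 shift [-0.     -0.0003  0.0001] spin 0 j6 39.9 tilt [ 0.0016 -0.0013] F [-6.5  1.8 10.8] w 39.5
underside z 49.326319593986945 mom [0.32 0.74 0.04]
```

Pressed home: about 10 N for over 0.4 s, tilt 0.002 rad. Relaxing the push, then opening.

Request:
{"op": "carry_out", "data": {"plan": [-0.0002, 0, 0, 0, -0.0002, 0, 0, 0, -0.0002, 0, 0, 0]}}

```text
time: 15.25
tcp_pos: [499.5, -95.5, 111.8]
orientation: [114.4, 89.9, -39.7]
force: [-1.3, 0.4, -0.1]
gripper_width: 39.2
```

Request:
{"op": "carry_out", "data": {"plan": [0, 0, 0, 0, 0, 0, 0, 0, 0, 0, 0, 0, 0, 0, 0, 0, 0, 0, 0, 0, 0, 0, 0, 0, 0, 0, 0, 0], "hand": 0.08}}

```text
time: 15.83
tcp_pos: [499.5, -95.6, 111.8]
orientation: [115.5, 89.9, -38.6]
force: [-0.3, -0.7, 0.5]
gripper_width: 80.1
```

```bash
python3 tgt.py;  python3 - <<'E'
from h import *
look('w_rel')
E
```

```text
t 15.9333 tcp [499.5 -95.5 111.8] yaw y -64.11 shift [-0.     -0.0003  0.0001] spin 0 j6 39.9 tilt [ 0.0016 -0.0013] F [ 0.2 -0.3 -0.2] w 80.0
underside z 49.38725831868904 mom [-0.02 -0.02  0.01]
```

View pics/w_rel.png

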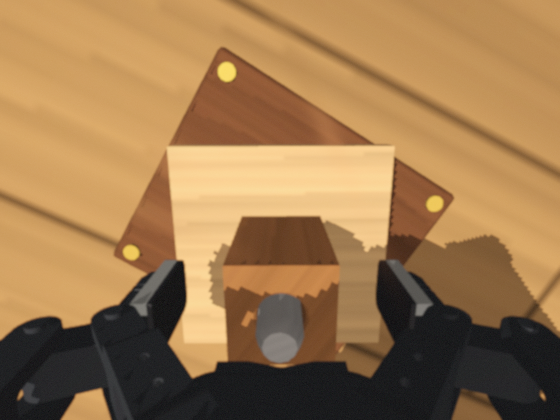

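The jaws are clear of the hub and the rod stands out of the hole, tip at (280,345). Retracting straight up.

Request:
{"op": "carry_out", "data": {"plan": [-0.01, 0, 0, 0, -0.03, 0, 0, 0, -0.06, 0, 0, 0, -0.09, 0, 0, 0, -0.12, 0, 0, 0, -0.145, 0, 0, 0, -0.155, 0, 0, 0, -0.155, 0, 0, 0, -0.155, 0, 0, 0, -0.155, 0, 0, 0]}}

```text
time: 16.82
tcp_pos: [498.3, -94.9, 265.0]
orientation: [-18.2, 89.9, -172.3]
force: [-1.5, -0.4, 0.5]
gripper_width: 80.1
```

```bash
python3 - <<'E'
from h import *
s,p,d=look('w_end'); c=cloud(d,s); _,p2,_=look('s_end','side')
b=(np.hypot(c[...,0]-498,c[...,1]+96)<75)&(d>0)
q=c[b][:,:3]; q=q[abs(q[:,2]-62)<8]
# plane fit plate top
k=np.ones(len(q),bool)
for _ in range(4):
    A=np.c_[q[:,:2]-[498,-96],np.ones(len(q))]; x=np.linalg.lstsq(A[k],q[k,2],rcond=None)[0]; k=abs(A@x-q[:,2])<2
print('plate plane',x,k.sum()); 
for t in ['bottle_mid','saucers_mid','kiln_post_mid','platen_mid']: print(t,[(np.round(r['centre'],1).tolist(),round(r['confidence'],2)) for r in landmark_of('side',t)])
save('end',np.hstack([cv2.resize(p[100:300,180:380],(395,395)),cv2.resize(p2[120:250,230:360],(395,395),interpolation=cv2.INTER_CUBIC)]))
plan([0,0,0])
E
```

```text
plate plane [1.51969069e-03 1.08441998e-04 6.20011471e+01] 9903
bottle_mid [([449.3, 364.2, 98.2], 0.65)]
saucers_mid [([599.8, -344.8, 16.2], 0.76)]
kiln_post_mid [([698.2, 15.1, 37.4], 0.76), ([492.8, -96.3, 140.0], 0.56)]
platen_mid [([346.9, 173.7, 36.7], 0.95), ([733.4, 174.5, 37.5], 0.86), ([273.5, 350.2, 38.2], 0.84), ([496.2, -95.3, 83.8], 0.62)]
t 17.1167 tcp [498.9 -95.2 265.8] yaw y -64.11 shift [ 0.2657 -0.3036  0.4072] spin 0 j6 39.9 tilt [ 0.0001 -0.0006] F [ 0.2 -0.2 -0.1] w 79.8
```

View pics/end.png

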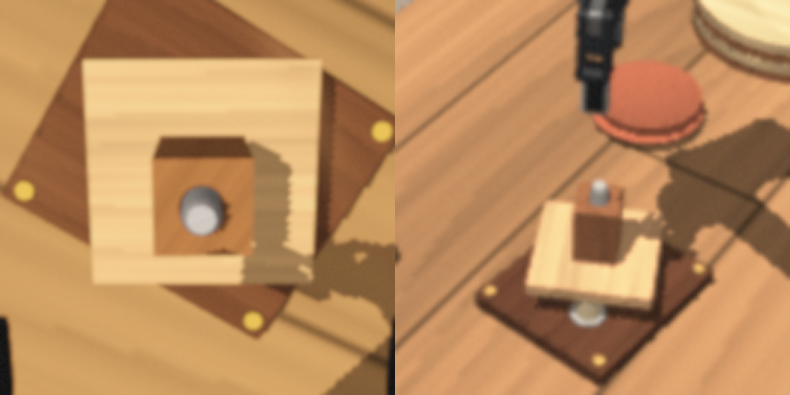

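The plate is level (top plane at z = 62.0 mm, slope 0.0015) on the posts, the gripper is clear, and the bystanders are unmoved. Handing in.

```bash
python3 -c "
from plant import *
print(job_done())"
```

```text
the job is handed in; nothing more can be done
None
```

I threaded the wooden press plate over the rod hub up, pushed the ring down and pressed the plate home on the three posts. I then let go, backed off straight up and handed the job in at about 17 s. No verdict is reported.

- **Pressing home:** the wrist force read 10–13 N upward, held for more than 0.4 s. Allowing for the plate's weight and the ring's drag, that is roughly 10 to at most 19 N on the posts, below the 25 N limit. I could not measure that contact force directly.
- **Sideways force:** up to 8 N showed at the wrist during the press and went away when I relaxed the push.
- **Final plate position:** the depth-image plane fit puts the plate's top at z = 62.0 mm, so its underside is on the 50 mm post tops. It slopes about 0.0015 rad, and the rod stands out of the hub's hole.
- **Clear of the robot:** the gripper is about 150 mm up, and the wrist force is back to about zero.
- **Bystanders:** the bottle, saucers and spare post read within about 4 mm of their first positions, which is the network's own accuracy.
- **Disagreements:** before lowering, the first depth-based estimates of the rod differed by about 2 mm between cameras. Picking the tip out by pixel brought the side and wrist cameras within 0.5 mm of each other, and I used that. The top camera's pixel estimate stayed about 3 mm off and was not used.

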